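Hold down the recessed reset button of the equipment tray

ROBOT

A 7-joint arm with a two-finger parallel gripper is mounted at the origin on the work surface. World frame = base frame: x ahead of the robot, y to its left, z up, the work surface at z = 0. Lengths are in mm, angles in degrees, forces in N, time in s.
With the tool pointing down it reaches from about 425 to 800 mm from the base axis. Payload 8.3 kg.
Tool frame: the origin (TCP) lies at the very end of the fingers, on their centre line; the grasp point (between the pads) lies 19 mm behind it; z points along the fingers, y is the line along which they close (so a half turn about z gives the same grasp; the last joint's range is limited). The gripper opens to 85 mm and grips with 20 to 120 N. Pads are 22 mm wide; open, the fingers measure 114 mm over their backs; the gripper's body (76 mm by 85 mm) begins 54 mm behind the grasp point. The pads swing forward as they close: fully open they stand 13 mm farther back than shut.
Start: joints at [-68.405, 21.967, 0.94, 78.501, -0.361, 79.538, -2.664], TCP at [266.044, 565.527, 193.879] pointing down, gripper open.
Joint ranges: [-169.22, 169.22], [-14.56, 117.87], [-87.37, 89.26], [10.42, 133.3], [-82.24, 262.24], [0.94, 117.77], [-172.7, 172.7]. Speed limits (degrees/s): [136.94, 136.94, 172.46, 172.46, 180, 180, 180].

INTERFACE

Orientations are given as a 3x3 rotation matrix whose columns are the frame's x, y, z axes.
In Python, from bench import sense, snapshot, calibration, finish_job gives the robot as it stands.
- The arm moves only by the tool send_rows, never from a script. Its argument "rows" is a list of rows, each a list of 6 numbers: the shift along the tool's x, y, z in cm, then the turn, a rotation vector about the tool's x, y, z in degrees. In form: [[x, y, z, wx, wy, wz], ...]. A call has 1 to 12 rows; each row is the pose to reach, as a shift and turn from the pose commanded when the call began, along the tool's axes at that moment; what a row does not reach only later rows make up. A row lasts 1/10 s, in which the tool goes at most 50 mm and 8.59 degrees, less where a joint would pass 70% of its speed; a pose out of reach is approached as far as the arm can. A call with a gripper value outside its range is refused whole. "grip" is the finger opening in cm, from 0 to 8.54, set as the call begins (left out, the last holds). The fingers move at their own pace and stop on an object; "force" is the grip in N (left out, the last holds). Time passes only in rows, so rows that repeat a pose let the fingers close. It gives the time, the measured TCP pose, the force, the opening and the grip force at its end, in the units of the state.
- sense(): the state, without advancing time (a new reading comes with each control period).
- snapshot(name): name is "scene" or "top" or "wrist"; returns the picture (400x640x3 uint8, red, green, blue); there is no depth.
- calibration(name): a dict with "fovy" (degrees; the focal length in pixels is half the picture's height over the tangent of half this angle, whatever the lens; pixels are square), "cx", "cy" (the principal point, pixels), "R" (3x3) and "t" (3): a world point X has camera coordinates R X + t; the wrist camera has in their place "T_tool_cam" (4x4, takes a point from camera to tool coordinates, whose origin is the TCP and whose axes are the flange's). Camera axes: x right, y down, z forward; pixel columns grow to the right and rows downward; lengths in mm; the calibration is good to about 2 mm. A picture is of the moment at which its call begins: read the wrist's pose just before it. calibration takes no time and is no camera call.
- finish_job(): hands the job in; it is judged then, once.
The state is a dict: "time_s": time; "joints": joint angles; "joint_velocities": joint speeds; "joint_torque": joint torques, N m; "ee_pos": TCP position; "orientation": TCP orientation; "ft_force": force on the tool from outside, world axes, zero at the start; "wrist_torque": the same for the moment, N m; "finger_gap": opening from 0.0 (shut) to 1.0 (fully open); "grasp_force": force on a finger pad.
Only numpy, scipy, OpenCV 4.12 (cv2) and the standard library are available. Lean on these libraries where they do the work, as an engineer would, in place of code of your own. Each camera call takes 0.05 s, during which the arm holds its last target. There are 200 camera calls.

TASK

Restart the controller in the grey equipment case: pull its service tray all the way out to its stop, then take the slim stylus out of the tool stand, put it down through the round hole in the tray's deck and press the recessed reset button down with it. Finish while still holding: the stylus stays in the gripper, roughly upright, and keeps the button fully down, with the tray still fully out. Leave everything else on the desk where it is.

Things in the scene. Friction and masses are not known exactly. Their poses are not given: they have to be found in the camera images.
- equipment_case: grey steel equipment case fixed to the desk, 250 deep (x) x 200 wide (y) x 100 mm tall. Origin at desk level below the middle of its front edge (the edge facing the robot); x points into the case, y to its left seen from the robot, z up. The tray slides out along its -x.
- tray (a joint): the case's service tray, in m: 0 = shut, 0.12 = at its stop, fully out (along the case's -x). May start up to 0.015 ajar. Slides with about 2.5 N of friction and stays where it is left. Its front panel is 12 mm thick, 196 mm wide, its front face 12 mm ahead of the case's front edge when shut, its top 91 mm above the desk.
- tray_handle (a point): middle of the tray's bar handle: a steel bar 10 mm thick and 100 mm long, parallel to the case's y, 50 mm in front of the tray's front panel (45 mm clear gap behind the bar), 70 mm above the desk. The case's top is 100 mm high, so the bar can be pinched from above. Moves with the tray; axes as the case's.
- reset_hole (a point): centre of the mouth of the round reset hole, 18 mm diameter, in the tray's flat aluminium deck (top 78 mm above the desk, 4 mm thick), 112 mm behind the handle bar on the tray's centre line; the 12 x 30 mm slots 50 mm either side are not it. Under the case when the tray is shut, 70 mm clear of its front edge when fully out. Moves with the tray.
- reset_button (a joint): the white spring button under the reset hole, in m: 0 = up, 0.006 = fully down. It starts to move at about 2 N and is fully down at about 6 N; it springs back up when let go.
- reset_button_top (a point): centre of the button's flat top, 16 mm diameter, exactly under the hole's centre and 22 mm below the deck's top (56 mm above the desk) when up. Moves with the button.
- tool_stand: light wooden block fixed to the desk, 150 (x) x 60 (y) x 75 mm (z), with two upright seats (12 mm holes) on its x axis, 45 mm either side of its centre; the stylus stands in one, the nut driver in the other. It is on one side of the case, the label printer on the other. Origin under its centre at desk level.
- stylus: the stylus: steel shaft 8 mm in diameter, 65 mm long, below a SLIM round black handle 20 mm in diameter, 85 mm long (50 g). Stands upright in its seat, its handle's shoulder resting loosely on the stand's top (75 mm high), so it may lean a little; lift it 65 mm to leave the seat. Origin at the tip (lower end of the shaft), z up its axis.
- stylus_tip (a point): the stylus's tip: the lower end of its shaft, same as its body origin.
- stylus_grip (a point): point on the stylus's axis 112 mm above its tip: middle of its handle, the place to grip it.
- label_printer: grey label printer fixed to the desk, 130 x 120 x 85 mm, on the other side of the case from the stand. Origin under its centre. A bystander.
- nut_driver: nut driver standing in the stand's other seat: a shaft like the stylus's (9 mm) but a short FAT black handle, 34 mm diameter, 60 mm tall, with a 24 mm end cap; its top is 145 mm above the desk. Origin at the lower end of its shaft; z up its axis. A bystander.
- paper_roll: white receipt-paper roll standing on end, 58 mm diameter, 79 mm tall. Origin under its centre. A bystander.
- mug: white mug, 80 mm diameter, 95 mm tall, handle to its +y. Origin under its centre. A bystander.
- mouse: black computer mouse, 100 x 58 x 28 mm. Origin under its centre. A bystander.
- usb_hub: black USB hub, 50 x 100 x 24 mm, lying on top of the case. Origin under its centre. A bystander.
- tape_roll: brown roll of packing tape lying flat, 100 mm outer diameter, 48 mm tall. Origin under its centre. A bystander.
- small_carton: closed brown cardboard carton, 160 x 110 x 60 mm. Origin under its centre. A bystander.

How it is judged (in metres and radians):
On the way, in this order (a step that is already met when the one before it is completed fails the run):
1. the tray is pulled out to its stop (at least 112 of its 120 mm) (value of joint tray above 0.112 m), for 0.2 s.
2. the stylus is gripped and lifted clear of the stand (tip more than 80 mm above the desk) (height (world z) of stylus_tip above 0.08 m and contact force between the fingers and stylus above 2 N), for 0.2 s.
3. the stylus, in the gripper and through the hole, holds the button down (value of joint tray above 0.112 m and value of joint reset_button above 0.004 m and contact force between stylus and reset_button above 1 N and contact force between the fingers and stylus above 2 N and z of stylus_tip in the frame of reset_hole below -0.015 m and horizontal distance between stylus_tip and reset_hole below 0.009 m and angle between stylus's own z axis and vertical below 0.3 rad), for 0.3 s.
At the end, for the whole second after the job is handed in: Finishes holding: button at least 4 of 6 mm down, pushed (over 1 N) by the stylus, which is gripped (over 2 N), leans under 0.3 rad and has its tip in the round hole (15 mm or more below the deck, within 9 mm of its axis); tray still out at least 112 mm (all of step 3); the arm keeps its last pose, push and grip.
It fails at once if a bystander (nut driver, paper roll, mug, mouse, USB hub, tape roll, carton) is moved more than 30 mm (distance of any of nut_driver, paper_roll, mug, mouse, usb_hub, tape_roll, small_carton from where it was at the start of the episode above 0.03 m).
It also fails if it takes over 64 s, if anything falls off the work surface, if the arm or the gripper's body presses on something with over 40 N, if the wrist force passes 120 N, or if a joint passes its speed limit or range.

## Working session

There is one attempt and no reset: what is moved stays moved. The work goes in short steps, Python scripts to look and compute and a tool call to move; the robot and the scene stay as the last step left them, time stands still between calls to the robot, and variables do not carry over. Pictures are saved under pics/ and viewed, at most 10 in all, crops included, and the job is handed in when it is done.

Besides the shell and the picture viewer there is one more tool, called as name(argument=value, ...), one argument or row to a line, values as JSON. send_rows: Moves the arm, as the interface text tells. Its arguments: {"type":"object","properties":{"rows":{"type":"array","items":{"type":"array","items":{"type":"number"}}},"grip":{"type":"number"},"force":{"type":"number"}},"required":["rows"]}

```bash
mkdir -p pics; ls
python3 - <<'E'
from bench import *
import cv2,numpy as np
s=sense();print(s['ee_pos'],np.round(s['orientation'],3),s['finger_gap'])
for n in('scene','top'):
    cv2.imwrite(f'pics/{n}0.png',snapshot(n)[:,:,::-1]);c=calibration(n);print(n,c['fovy'],c['cx'],c['cy'],np.round(c['R'],3).tolist(),c['t'])
print(calibration('wrist'))
E
```

```text
pics
[265.82558016 565.03290354 192.85567013] [[-0.905  0.426 -0.001]
 [ 0.426  0.905 -0.002]
 [-0.    -0.002 -1.   ]] 0.9979734252425629
scene 53.85418902793438 323.67641234035875 198.7604588783623 [[-0.416, 0.909, 0.025], [0.475, 0.24, -0.846], [-0.775, -0.34, -0.532]] [ 230.10354354 -176.29383375 1630.35355   ]
top 52.874724121739746 322.2491704501414 200.3938726082431 [[0.02, -1.0, 0.011], [-0.995, -0.021, -0.096], [0.096, -0.009, -0.995]] [ -29.90794834  593.93076774 1480.57038761]
{'fovy': 68.77445217371672, 'cx': 316.7663379521974, 'cy': 198.92309368367015, 'T_tool_cam': array([[-7.59164264e-05, -9.50917481e-01, -3.09444566e-01,
         7.92499626e+01],
       [ 9.99999859e-01,  9.07419179e-05, -5.24179480e-04,
        -2.55721087e-01],
       [ 5.26531024e-04, -3.09444562e-01,  9.50917339e-01,
        -1.80886534e+02],
       [ 0.00000000e+00,  0.00000000e+00,  0.00000000e+00,
         1.00000000e+00]])}
```

View pics/scene0.png

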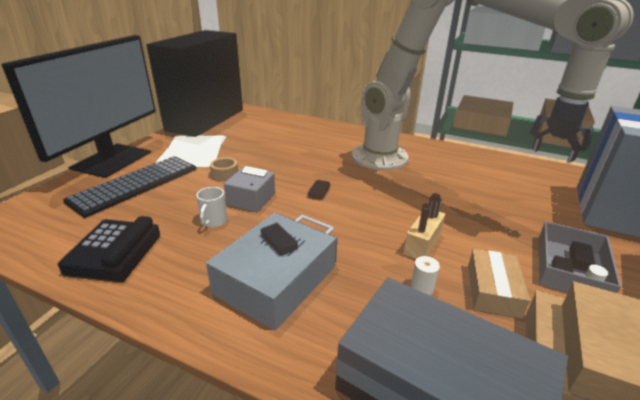

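View pics/top0.png

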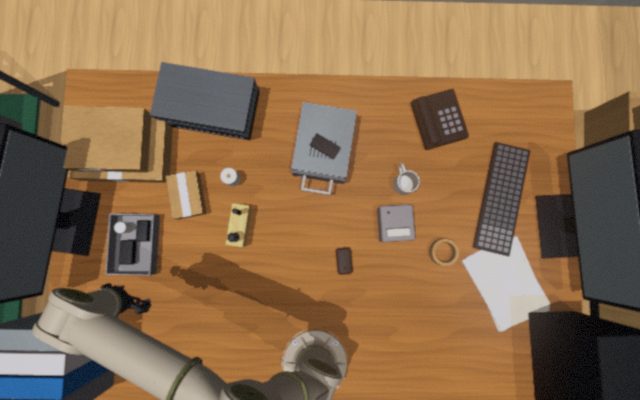

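The scene view shows the case (270,265) with its handle at (315,225) and the stand with two tools at (428,225). In the top view the case is at (325,142), the bar near (318,190), and the stand at (237,226) with tools near (237,211) and (233,238).

```bash
cat > h.py <<'E'
from bench import *
import cv2,numpy as np
def ray(n,uv,s=None):
    c=calibration(n);f=200/np.tan(np.radians(c['fovy']/2))
    d=np.array([(uv[0]-c['cx'])/f,(uv[1]-c['cy'])/f,1])
    if n=='wrist':
        T=c['T_tool_cam'];R=np.array(s['orientation']);return R@T[:3,3]+np.array(s['ee_pos']),R@T[:3,:3]@d
    R=np.array(c['R']);return -R.T@np.array(c['t']),R.T@d
def onz(n,uv,z,s=None):
    o,d=ray(n,uv,s);return o+d*(z-o[2])/d[2]
E
python3 - <<'E'
from h import *
t=cv2.imread('pics/top0.png');s=cv2.imread('pics/scene0.png')
a=cv2.resize(t[95:200,280:365],None,fx=5,fy=5,interpolation=2)
b=cv2.resize(t[195:255,210:260],None,fx=5,fy=5,interpolation=2)
c=cv2.resize(s[185:265,395:455],None,fx=5,fy=5,interpolation=2)
h=max(i.shape[0] for i in(a,b,c))
cv2.imwrite('pics/c0.png',np.hstack([np.pad(i,((0,h-i.shape[0]),(0,0),(0,0))) for i in(a,b)]))
E
```

```text
(no output)
```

View pics/c0.png

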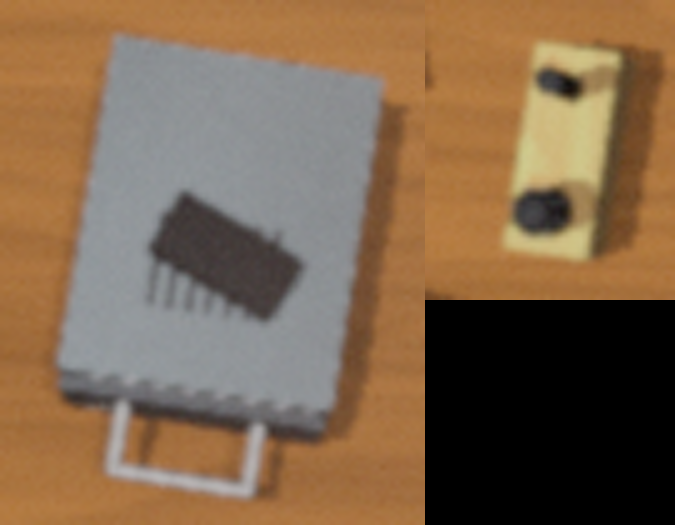

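The crop shows the bar's ends at (112,471) and (252,491), the case top's corners at (117,37), (382,79), (330,410) and (62,365), the slim stylus at (560,82), and the fat nut driver at (542,212).

Run:
```python
from h import *
p=lambda u,v,ox=280,oy=95:((u+.5)/5-.5+ox,(v+.5)/5-.5+oy)
A=onz('top',p(114,471),70);B=onz('top',p(251,491),70);print('bar',A,B,(A+B)/2,np.linalg.norm(A-B),np.degrees(np.arctan2(*(A-B)[1::-1])))
C=[onz('top',p(*q),100) for q in[(117,37),(382,79),(330,410),(62,365)]]
for i in range(4):
    e=C[i]-C[i-1];print(C[i][:2],np.linalg.norm(e),np.degrees(np.arctan2(e[1],e[0])))
S=[onz('top',p(u-425,v,210,195),75) for u,v in[(535,45),(622,52),(590,255),(505,245)]]
print('stand',np.mean(S,0),np.linalg.norm(S[1]-S[0]),np.linalg.norm(S[2]-S[1]))
e=S[1]-S[2]+S[0]-S[3];e/=np.linalg.norm(e);print(np.degrees(np.arctan2(e[1],e[0])),np.mean(S,0)+45*e,np.mean(S,0)-45*e)
print('styl',onz('top',p(543-425,75,210,195),155),onz('top',p(530-425,212,210,195),140))
s=sense();R=np.array(s['orientation']);M=(A+B)/2;print(R.T@(M-s['ee_pos']))
```

```text
bar [631.5187791  55.8530618  70.       ] [618.88669052 -44.63618219  70.        ] [625.20273481   5.60843981  70.        ] 101.2800958669533 82.83516553626856
[947.71331956  60.2147262 ] 246.1754351489614 -7.8637703977367295
[ 920.63672333 -134.22609518] 196.31702698042275 -97.92766605543777
[675.22956203 -99.61385051] 247.8359987938694 171.97195155897927
[703.85287513  93.89600461] 195.61533192203157 81.58601517279648
stand [496.76969927 287.52512498  75.        ] 63.255198849884856 147.7193747091658
-6.472788542393526 [541.4828471  282.45221539  75.        ] [452.05655145 292.59803458  75.        ]
styl [544.25354072 287.18030944 155.        ] [450.79142732 295.4165245  140.        ]
[-563.32216531 -353.02990208  123.59479903]
```

send_rows(
  rows=[
    [-4,-2.5,-3,0,0,6],
    [-9,-5.6,-3,0,0,12],
    [-14,-8.8,-3,0,0,18],
    [-18.8,-11.8,-3,0,0,24],
    [-23,-14.5,-3,0,0,30],
    [-27.5,-17.3,-3,0,0,36],
    [-31.5,-20,-3,0,0,42],
    [-36,-22.5,-3,0,0,48],
    [-40,-25,-3,0,0,54],
    [-44,-27.6,-3,0,0,60],
    [-48,-30,-3,0,0,66],
    [-52,-32.6,-3,0,0,72.7],
  ],
  grip=4.5,
)

```text
time_s: 1.3
ee_pos: [586.8, 65.8, 223.7]
orientation: [[0.141, 0.99, -0.0], [0.99, -0.141, 0.0], [0.0, -0.0, -1.0]]
ft_force: [0.8, 0.0, 0.3]
finger_gap: 0.527
grasp_force: 0.0
```

```bash
cat >> h.py <<'E'
def go(P,yaw,s=None):
    """shift (cm) and turn (deg) to TCP P with tool y at yaw, pointing down"""
    s=s or sense();R=np.array(s['orientation']);a=np.radians(yaw)
    y=np.array([np.cos(a),np.sin(a),0]);z=np.array([0,0,-1.]);D=np.c_[np.cross(y,z),y,z]
    print('pos',np.round(s['ee_pos'],1),'t',s['time_s'],'F',np.round(s['ft_force'],1),'gap',round(s['finger_gap'],3),s['grasp_force'])
    print('row',np.round(R.T@(np.array(P)-s['ee_pos'])/10,2),np.round(np.degrees(cv2.Rodrigues(R.T@D)[0].ravel()),2))
E
python3 - <<'E'
from h import *
s=sense();go([625.2,5.6,150],-7.9,s)
cv2.imwrite('pics/w1.png',snapshot('wrist')[:,:,::-1])
E
```

```text
pos [586.8  65.8 223.7] t 1.3 F [0.8 0.  0.3] gap 0.527 0.0
row [-5.42  4.65  7.37] [-0.02 -0.   -0.22]
```

View pics/w1.png

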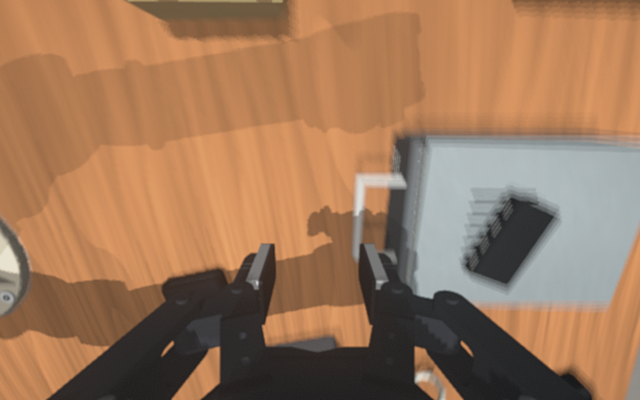

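The wrist view shows the bar as a near-vertical strip from (361,178) down to (357,255), which matches the estimate. Next I move above the bar and check it again.

Run:
```python
from h import *
s=sense()
for p in[(361,178),(359,215),(357,255),(404,180)]:print(onz('wrist',p,70,s))
```

```text
[640.3734959  42.3912059  70.       ]
[632.71210228  -3.68530309  70.        ]
[623.86210719 -58.18204541  70.        ]
[690.16977742  31.8793883   70.        ]
```

send_rows(
  rows=[
    [-2.7,2.3,3.7,0,0,0],
    [-5.4,4.6,7.4,0,0,0],
    [-5.4,4.6,7.4,0,0,0],
    [-5.4,4.6,7.4,0,0,0],
  ],
)

```text
time_s: 1.75
ee_pos: [623.5, 6.5, 148.1]
orientation: [[0.139, 0.99, -0.004], [0.99, -0.14, -0.001], [-0.001, -0.003, -1.0]]
ft_force: [0.3, 0.0, 0.7]
finger_gap: 0.53
grasp_force: 0.0
```

Run:
```python
from h import *
s=sense();go([625.2,5.6,51],-7.9,s)
cv2.imwrite('pics/w2.png',snapshot('wrist')[:,:,::-1])
```

```text
pos [623.5   6.5 148.1] t 1.75 F [0.3 0.  0.7] gap 0.53 0.0
row [-0.05  0.22  9.71] [-0.19  0.08 -0.12]
```

View pics/w2.png

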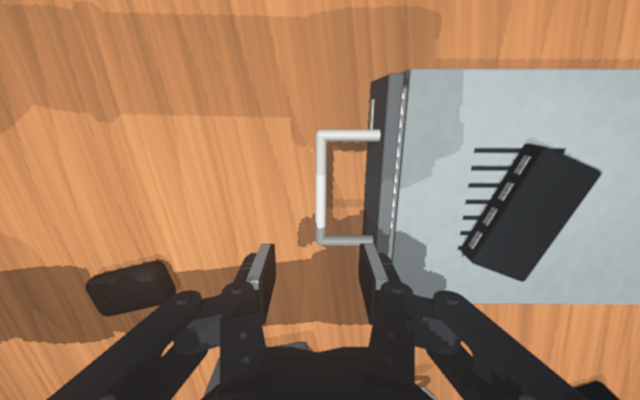

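The bar now shows fully, from (322,135) to (320,240), about 4 px right of the finger centre line.

Run:
```python
from h import *
s=sense();P=[onz('wrist',p,70,s) for p in[(322,136),(320.5,240)]]
print(P,np.linalg.norm(P[0]-P[1]));M=(P[0]+P[1])/2;M[2]=51;go(M,-7.9,s)
```

```text
[array([635.81323132,  59.06737324,  70.        ]), array([621.08820271, -40.31896408,  70.        ])] 100.47124221614295
pos [624.2   8.  149.7] t 1.8 F [-0.1  0.3 -0.4] gap 0.53 0.0
row [0.19 0.41 9.87] [-0.05  0.   -0.  ]
```

send_rows(
  rows=[
    [0.1,0.35,3,0,0,0],
    [0.1,0.35,6,0,0,0],
    [0.1,0.35,8.5,0,0,0],
    [0.1,0.35,9.7,0,0,0],
    [0.1,0.35,9.7,0,0,0],
  ],
)

```text
time_s: 2.3
ee_pos: [627.3, 9.7, 52.4]
orientation: [[0.135, 0.991, -0.001], [0.991, -0.135, 0.001], [0.0, -0.002, -1.0]]
ft_force: [0.8, 1.1, -0.1]
finger_gap: 0.527
grasp_force: 0.0
```

send_rows(
  rows=[
    [0,0,0,0,0,0],
    [0,0,0,0,0,0],
    [0,0,0,0,0,0],
    [0,0,0,0,0,0],
    [0,0,0,0,0,0],
    [0,0,0,0,0,0],
  ],
  grip=0,
  force=40,
)

```text
time_s: 2.9
ee_pos: [628.0, 8.1, 53.0]
orientation: [[0.137, 0.991, 0.0], [0.991, -0.137, 0.0], [0.0, 0.0, -1.0]]
ft_force: [-0.6, -0.6, -0.5]
finger_gap: 0.0
grasp_force: 0.0
```

The fingers shut on nothing. I look again.

Run:
```python
from h import *
a=snapshot('wrist')[:,:,::-1];cv2.imwrite('pics/w3.png',a)
cv2.imwrite('pics/s3.png',snapshot('scene')[:,:,::-1])
```

```text
(no output)
```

View pics/w3.png

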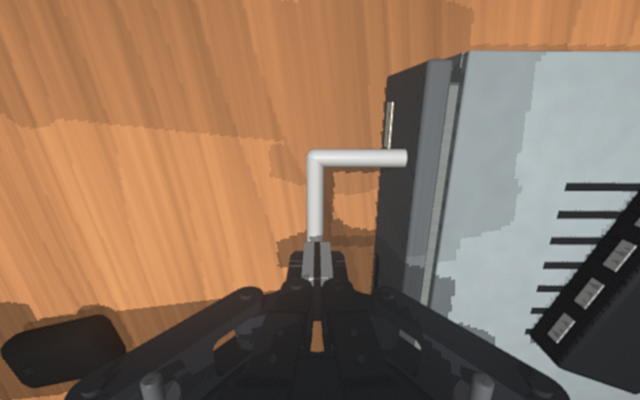

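Run:
```python
from h import *
a=cv2.imread('pics/w3.png');b=cv2.imread('pics/s3.png')
a=cv2.resize(a[190:310,265:370],None,fx=4,fy=4,interpolation=2)
b=cv2.resize(b[150:270,265:355],None,fx=4,fy=4,interpolation=2)
cv2.imwrite('pics/c3.png',np.hstack([a,b]));print(sense()['finger_gap'])
```

```text
-0.005425363506503571
```

View pics/c3.png

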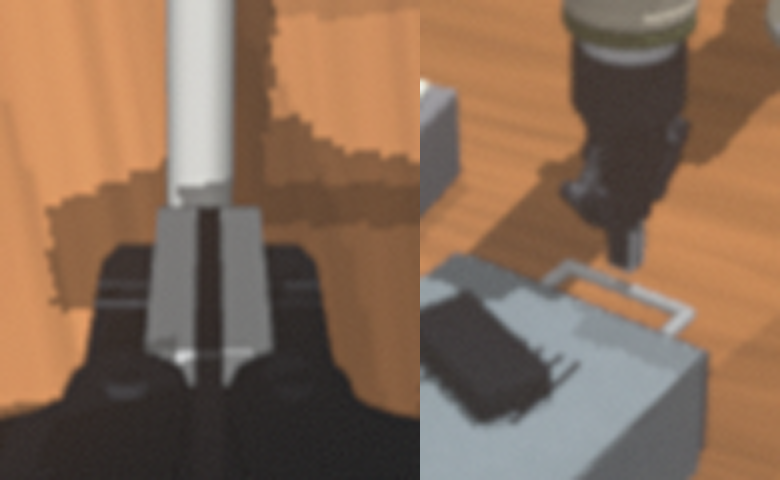

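The wrist crop shows the pads at (210,280) shut just above the bar's end of view at (200,205). The scene crop shows the fingertips at (628,267), apparently above the bar. I check the fingertip's real height from both cameras.

Run:
```python
from h import *
s=sense();e=np.array(s['ee_pos']);print(e,s['joints'])
o,d=ray('scene',(317,216.7));
u=d/np.linalg.norm(d)
for z in(50,60,70,80,90,100):
    print(z,(o+d*(z-o[2])/d[2])[:2])
    c=calibration('scene');f=200/np.tan(np.radians(c['fovy']/2));q=np.array(c['R'])@np.array([e[0],e[1],z])+c['t'];print('   px',q[:2]/q[2]*f+[c['cx'],c['cy']])
for x in(0,11):
  for z in(0,-10,-20,-30,-40):
    c=calibration('wrist');T=np.linalg.inv(c['T_tool_cam']);q=T[:3,:3]@[x,0,z]+T[:3,3];f=200/np.tan(np.radians(c['fovy']/2));print(x,z,q[:2]/q[2]*f+[c['cx'],c['cy']])
```

```text
[627.94197382   8.17122774  52.87139803] [-24.21559138  30.1445521   28.48329967  89.39837111 -15.4008926
  64.39357782  -0.18795405]
50 [577.38392315 -12.08531984]
   px [315.80475895 227.65369572]
60 [590.46602574  -6.04740459]
   px [315.85424239 224.78602051]
70 [ 6.03548128e+02 -9.48935019e-03]
   px [315.90420289 221.89069897]
80 [616.63023092   6.02842589]
   px [315.95464737 218.96732937]
90 [629.71233351  12.06634114]
   px [316.0055829  216.01550216]
100 [642.7944361   18.10425638]
   px [316.05701669 213.03479977]
0 0 [316.73238361 227.39413294]
0 -10 [316.72487045 233.68718027]
0 -20 [316.71655243 240.65437636]
0 -30 [316.70729291 248.41018023]
0 -40 [316.69692244 257.09651622]
11 0 [316.73051033 212.07023769]
11 -10 [316.72276058 217.68666068]
11 -20 [316.71416437 223.91653673]
11 -30 [316.70457499 230.86617832]
11 -40 [316.69380979 238.66796951]
```

Both views agree that the fingertips end about 35 mm short of the nominal TCP: scene height about 87 mm, wrist offset about 37 mm. So the pads closed above the bar. I'll count the real tip as 35 mm behind the reported TCP, open the fingers and go lower.

send_rows(
  rows=[
    [0,0,0,0,0,0],
    [0,0,0,0,0,0],
    [0,0,0,0,0,0],
    [0,0,0,0,0,0],
    [0,0,0,0,0,0],
  ],
  grip=4.5,
)

```text
time_s: 3.5
ee_pos: [627.9, 8.2, 52.9]
orientation: [[0.137, 0.991, -0.0], [0.991, -0.137, -0.0], [-0.0, -0.0, -1.0]]
ft_force: [-0.2, -0.5, -0.9]
finger_gap: 0.527
grasp_force: 0.0
```

send_rows(
  rows=[
    [0,0,1,0,0,0],
    [0,0,2,0,0,0],
    [0,0,3,0,0,0],
    [0,0,3.5,0,0,0],
    [0,0,3.5,0,0,0],
  ],
)

```text
time_s: 4.0
ee_pos: [627.0, 8.1, 16.4]
orientation: [[0.137, 0.991, -0.002], [0.991, -0.137, -0.0], [-0.001, -0.002, -1.0]]
ft_force: [1.0, -0.4, 0.0]
finger_gap: 0.528
grasp_force: 0.0
```

send_rows(
  rows=[
    [0,0,0,0,0,0],
    [0,0,0,0,0,0],
    [0,0,0,0,0,0],
    [0,0,0,0,0,0],
    [0,0,0,0,0,0],
    [0,0,0,0,0,0],
  ],
  grip=0,
  force=50,
)

```text
time_s: 4.6
ee_pos: [628.1, 8.1, 18.4]
orientation: [[0.137, 0.991, 0.0], [0.991, -0.137, 0.0], [0.0, 0.0, -1.0]]
ft_force: [-4.0, -0.2, 6.4]
finger_gap: 0.1
grasp_force: 49.0
```

Gripped at an opening of about 9 mm with 49 N. Now I pull along tool -y.

send_rows(
  rows=[
    [0,-0.7,0,0,0,0],
    [0,-1.7,0,0,0,0],
    [0,-2.7,0,0,0,0],
    [0,-3.7,0,0,0,0],
    [0,-4.7,0,0,0,0],
    [0,-5.7,0,0,0,0],
    [0,-6.7,0,0,0,0],
    [0,-7.7,0,0,0,0],
    [0,-8.7,0,0,0,0],
    [0,-9.7,0,0,0,0],
    [0,-10.7,0,0,0,0],
    [0,-11,0,0,0,0],
  ],
)

```text
time_s: 5.8
ee_pos: [518.0, 24.0, 18.4]
orientation: [[0.137, 0.991, 0.0], [0.991, -0.137, 0.001], [0.001, 0.0, -1.0]]
ft_force: [3.8, 0.4, 5.3]
finger_gap: 0.093
grasp_force: 50.0
```

send_rows(
  rows=[
    [0,-0.2,0,0,0,0],
    [0,-0.4,0,0,0,0],
    [0,-0.6,0,0,0,0],
    [0,-0.6,0,0,0,0],
  ],
)

```text
time_s: 6.2
ee_pos: [512.5, 24.8, 18.3]
orientation: [[0.137, 0.991, 0.0], [0.991, -0.137, 0.001], [0.001, 0.0, -1.0]]
ft_force: [0.4, 1.2, 7.9]
finger_gap: 0.092
grasp_force: 50.2
```

send_rows(
  rows=[
    [0,-0.15,0,0,0,0],
    [0,-0.3,0,0,0,0],
    [0,-0.4,0,0,0,0],
    [0,-0.4,0,0,0,0],
  ],
)

```text
time_s: 6.6
ee_pos: [509.3, 25.3, 18.4]
orientation: [[0.137, 0.991, 0.002], [0.991, -0.137, 0.001], [0.001, 0.002, -1.0]]
ft_force: [4.2, 1.4, 4.6]
finger_gap: 0.096
grasp_force: 49.9
```

send_rows(
  rows=[
    [0,-0.15,0,0,0,0],
    [0,-0.3,0,0,0,0],
    [0,-0.3,0,0,0,0],
  ],
)

```text
time_s: 6.9
ee_pos: [509.5, 25.2, 18.5]
orientation: [[0.137, 0.991, 0.007], [0.991, -0.137, -0.0], [0.001, 0.007, -1.0]]
ft_force: [18.5, 0.1, -9.9]
finger_gap: 0.095
grasp_force: 48.8
```

The stop is reached: travel is about 119.5 mm and the force jumped to 18 N. Now I relax, release and rise.

send_rows(
  rows=[
    [0,0.3,0,0,0,0],
    [0,0.3,0,0,0,0],
    [0,0.3,0,0,0,0],
    [0,0.3,0,0,0,0],
    [0,0.3,0,0,0,0],
    [0,0.3,0,0,0,0],
  ],
  grip=4,
)

```text
time_s: 7.5
ee_pos: [508.8, 24.6, 17.8]
orientation: [[0.137, 0.991, -0.0], [0.991, -0.137, -0.0], [-0.0, -0.0, -1.0]]
ft_force: [0.1, 0.5, 0.9]
finger_gap: 0.469
grasp_force: 0.0
```

send_rows(
  rows=[
    [0,0,-2,0,0,0],
    [0,0,-5,0,0,0],
    [0,0,-9,0,0,0],
    [0,0,-13,0,0,0],
    [0,0,-17,0,0,0],
    [0,0,-20,0,0,0],
    [0,0,-20,0,0,0],
  ],
)

```text
time_s: 8.2
ee_pos: [511.4, 24.7, 222.5]
orientation: [[0.138, 0.99, 0.007], [0.99, -0.138, 0.002], [0.003, 0.007, -1.0]]
ft_force: [0.4, -0.1, -1.1]
finger_gap: 0.468
grasp_force: 0.0
```

Run:
```python
from h import *
import pickle
s=sense();print(s['ee_pos'],s['finger_gap'],s['ft_force'])
w=snapshot('wrist')[:,:,::-1];t=snapshot('top')[:,:,::-1]
cv2.imwrite('pics/w4.png',w);cv2.imwrite('pics/t4.png',t);pickle.dump(s,open('s4.pkl','wb'))
a=cv2.resize(t[130:250,215:345],None,fx=3,fy=3,interpolation=2)
cv2.imwrite('pics/c4.png',np.hstack([w[:,170:570],np.pad(a,((0,40),(0,0),(0,0)))]))
```

```text
[511.4457389   24.65007283 222.48099951] 0.4677820911689432 [ 0.44519214 -0.10848133 -1.10153233]
```

View pics/c4.png

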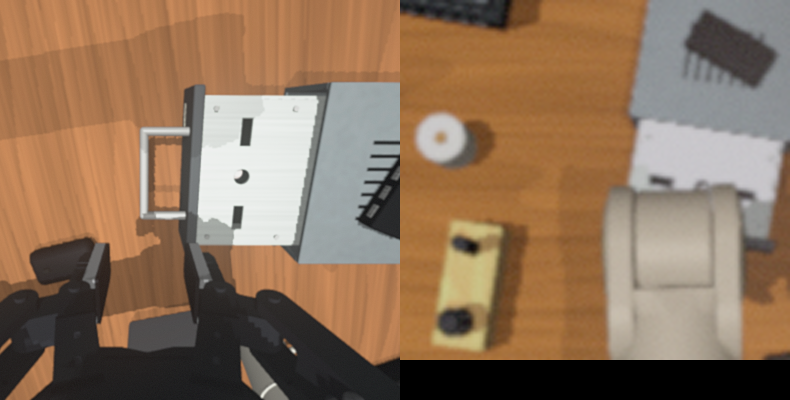

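The wrist view shows the round hole at full-image pixel (412,177), with slots at (416,131) and (408,217) and the bar centred at (316,172). The top crop shows the slim stylus in the far seat and the nut driver in the near one.

Run:
```python
from h import *
import pickle
s=pickle.load(open('s4.pkl','rb'))
w=cv2.imread('pics/w4.png');g=cv2.cvtColor(w,6)[155:200,392:432]
m=(g<110).astype('uint8');n,l,st,c=cv2.connectedComponentsWithStats(m);print(st[1:],c[1:]+[392,155])
print('hole',onz('wrist',(411.8,177),78,s),'slots',onz('wrist',(416,131.5),78,s),onz('wrist',(407.5,217),78,s),'bar',onz('wrist',(318,131),70,s),onz('wrist',(313.5,215),70,s))
b=np.array([509.5,25.2]);print('pred hole',b+112*np.array([np.cos(np.radians(-8)),np.sin(np.radians(-8))]))
for a in(-6.5,): go([542,283,240],20,s)
```

```text
[[14 15 13 13 89]] [[412.75280899 177.28089888]]
hole [620.21317705   9.15189099  78.        ] slots [626.73070314  59.71728634  78.        ] [613.20902221 -39.48472044  78.        ] bar [520.79568873  74.36653406  70.        ] [501.67258039 -24.20648481  70.        ]
pred hole [620.4100237    9.61261269]
pos [511.4  24.7 222.5] t 8.2 F [ 0.4 -0.1 -1.1] gap 0.468 0.0
row [26.01 -0.52 -1.68] [  0.44  -0.07 -27.91]
```

The hole at (620.3, 9.4) agrees with the handle-based prediction, and the slots lie 50 mm either side. Next I go above the stylus and look.

send_rows(
  rows=[
    [4,0,0,0,0,-5],
    [8.5,0,0,0,0,-10],
    [13,-0.2,-0.5,0,0,-15],
    [17.5,-0.3,-1,0,0,-20],
    [22,-0.4,-1.5,0,0,-25],
    [26,-0.5,-1.7,0,0,-28],
    [26,-0.5,-1.7,0,0,-28],
    [26,-0.5,-1.7,0,0,-28],
  ],
  grip=5,
)

```text
time_s: 9.1
ee_pos: [538.9, 283.6, 232.4]
orientation: [[-0.345, 0.938, -0.003], [0.938, 0.345, -0.002], [-0.001, -0.004, -1.0]]
ft_force: [0.4, -0.6, -0.5]
finger_gap: 0.587
grasp_force: 0.0
```

Run:
```python
from h import *
import pickle
snapshot('top')
s=sense();w=snapshot('wrist')[:,:,::-1];t=snapshot('scene')[:,:,::-1]
cv2.imwrite('pics/w5.png',w);cv2.imwrite('pics/s5.png',t);pickle.dump(s,open('s5.pkl','wb'))
a=cv2.resize(t[175:265,390:455],None,fx=4,fy=4,interpolation=2)
cv2.imwrite('pics/c5.png',np.hstack([w[:,100:600],np.pad(a,((0,40),(0,0),(0,0)))]));go([542,283,100],20,s)
```

```text
pos [539.4 282.  233. ] t 9.15 F [ 0.3 -1.4 -0.4] gap 0.583 0.0
row [ 0.03  0.31 13.3 ] [-0.17  0.08  0.06]
```

View pics/c5.png

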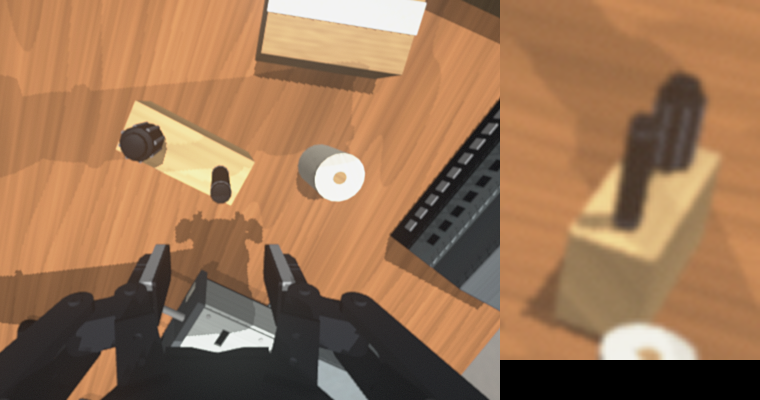

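The wrist view shows the stylus standing almost upright, with its top disc at about full-image (320,196), its foot at about (321,170), and the nut driver well to the left.

Run:
```python
from h import *
import pickle
s=pickle.load(open('s5.pkl','rb'))
w=cv2.imread('pics/w5.png');g=cv2.cvtColor(w,6);m=(g<75).astype('uint8');m[:150]=0;m[212:]=0;m[:,:300]=0;m[:,345:]=0
n,l,st,c=cv2.connectedComponentsWithStats(m);print(st,c)
T=onz('wrist',(320,195),160,s);B=onz('wrist',(321.5,171.5),75,s);print(T,B)
M=onz('wrist',(320.3,185),122,s);print(M)
o,d=ray('scene',(390+638/4-125+.0,0))
for nm,p,z in(('top',(390+(640-500)/4,175+118/4),160),('bot',(390+(627-500)/4,175+222/4),75)):print(nm,onz('scene',p,z))
G=(T+B)/2;go([G[0],G[1],68],20,s)
```

```text
[[     0      0    640    400 255531]
 [   312    167     17     17    197]
 [   312    183     18     19    272]] [[319.49851877 199.52665234]
 [320.05076142 174.6142132 ]
 [320.49264706 192.48529412]]
[541.8114031  282.87577973 160.        ] [543.14812421 286.09717926  75.        ]
[542.71267147 282.0969259  122.        ]
top [544.83312427 282.28487384 160.        ]
bot [541.78050292 286.50521021  75.        ]
pos [539.4 282.  233. ] t 9.15 F [ 0.3 -1.4 -0.4] gap 0.583 0.0
row [ 0.15  0.42 16.5 ] [-0.17  0.08  0.06]
```

send_rows(
  rows=[
    [0.15,0.4,2,0,0,0],
    [0.15,0.4,5,0,0,0],
    [0.15,0.4,8,0,0,0],
    [0.15,0.4,11,0,0,0],
    [0.15,0.4,14,0,0,0],
    [0.15,0.4,16,0,0,0],
    [0.15,0.4,16.5,0,0,0],
    [0.15,0.4,16.5,0,0,0],
  ],
)

```text
time_s: 10.05
ee_pos: [543.0, 284.4, 69.6]
orientation: [[-0.342, 0.94, -0.001], [0.94, 0.342, -0.001], [-0.001, -0.001, -1.0]]
ft_force: [1.1, 0.9, 0.2]
finger_gap: 0.584
grasp_force: 0.0
```

send_rows(
  rows=[
    [0,0,0,0,0,0],
    [0,0,0,0,0,0],
    [0,0,0,0,0,0],
    [0,0,0,0,0,0],
    [0,0,0,0,0,0],
    [0,0,0,0,0,0],
    [0,0,0,0,0,0],
  ],
  grip=0,
  force=60,
)

```text
time_s: 10.75
ee_pos: [543.8, 285.9, 71.4]
orientation: [[-0.344, 0.939, 0.002], [0.939, 0.344, 0.001], [0.0, 0.002, -1.0]]
ft_force: [-1.7, -1.4, 7.7]
finger_gap: 0.219
grasp_force: 58.4
```

send_rows(
  rows=[
    [0,0,-0.5,0,0,0],
    [0,0,-1.5,0,0,0],
    [0,0,-3.5,0,0,0],
    [0,0,-6,0,0,0],
    [0,0,-9,0,0,0],
    [0,0,-12,0,0,0],
    [0,0,-14,0,0,0],
    [0,0,-14,0,0,0],
    [0,0,-14,0,0,0],
  ],
)

```text
time_s: 11.65
ee_pos: [543.2, 285.8, 210.2]
orientation: [[-0.344, 0.939, 0.001], [0.939, 0.344, 0.001], [0.0, 0.001, -1.0]]
ft_force: [0.2, 0.4, -1.1]
finger_gap: 0.215
grasp_force: 58.6
```

Run:
```python
from h import *
import pickle
# tip goal 20 mm above deck: tip = TCP - 61 -> TCP z 98+61+20
s=sense();go([620.3,9.4,210],-7.9,s)
```

```text
pos [543.2 285.8 210.2] t 11.65 F [ 0.2  0.4 -1.1] gap 0.215 58.58389914035797
row [-2.86e+01 -2.26e+00  1.00e-02] [ 0.04 -0.03 28.01]
```

send_rows(
  rows=[
    [-3,-0.2,0,0,0,3],
    [-7,-0.5,0,0,0,7],
    [-11,-0.8,0,0,0,11],
    [-15,-1.2,0,0,0,15],
    [-19,-1.5,0,0,0,19],
    [-23,-1.8,0,0,0,23],
    [-26.5,-2.1,0,0,0,26],
    [-28.6,-2.3,0,0,0,28],
    [-28.6,-2.3,0,0,0,28],
    [-28.6,-2.3,0,0,0,28],
    [-28.6,-2.3,0,0,0,28],
  ],
)

```text
time_s: 12.75
ee_pos: [619.5, 11.4, 209.3]
orientation: [[0.134, 0.991, -0.001], [0.991, -0.134, 0.001], [0.001, -0.001, -1.0]]
ft_force: [-0.4, 0.3, -0.7]
finger_gap: 0.215
grasp_force: 58.6
```

Run:
```python
from h import *
import pickle
s=sense();w=snapshot('wrist')[:,:,::-1];t=snapshot('scene')[:,:,::-1]
cv2.imwrite('pics/w6.png',w);cv2.imwrite('pics/s6.png',t);pickle.dump(s,open('s6.pkl','wb'))
a=cv2.resize(t[150:250,270:355],None,fx=4,fy=4,interpolation=2)
cv2.imwrite('pics/c6.png',np.hstack([w[:,130:560],a]));go([620.3,9.4,210],-7.9,s)
```

```text
pos [619.5  11.4 209.3] t 12.75 F [-0.4  0.3 -0.7] gap 0.215 58.61181914806366
row [-0.19  0.1  -0.07] [-0.07 -0.05  0.18]
```

View pics/c6.png

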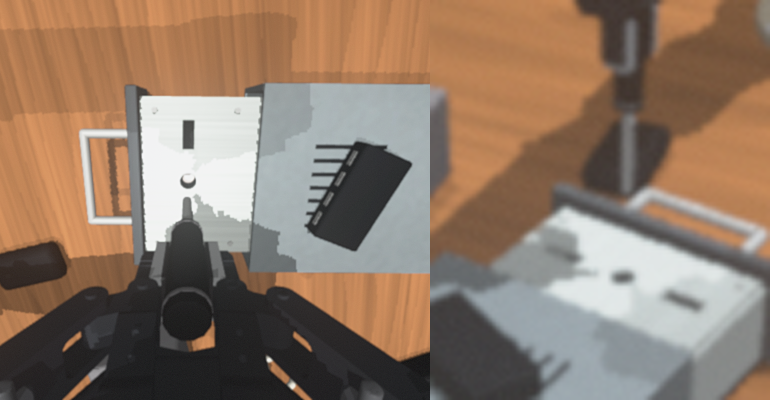

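The wrist view shows the stylus upright in the pads, its shaft tip at full-image (317,199) and the hole at (318,181). The scene crop shows the tip at (628,192) above the hole at (624,277). I triangulate both.

Run:
```python
from h import *
import pickle
s=pickle.load(open('s6.pkl','rb'));e=np.array(s['ee_pos']);R=np.array(s['orientation'])
def tri(a,b):
    (o1,d1),(o2,d2)=ray('wrist',a,s),ray('scene',b)
    k=np.linalg.lstsq(np.c_[d1,-d2],o2-o1,rcond=None)[0];p,q=o1+d1*k[0],o2+d2*k[1];return (p+q)/2,np.linalg.norm(p-q)
sc=lambda u,v:((u-430)/4+270,v/4+150)
print('tip',tri((317,199),sc(628,192)));print('hole',tri((318,181),sc(624,277)))
print('hole plane',onz('wrist',(318,181),78,s),onz('scene',sc(624,277),78))
# tip at assumed tool z=+61: where is it from wrist ray
for z in(145,148,151):print(z,onz('wrist',(317,200),z,s),onz('scene',sc(628,192),z))
w=cv2.imread('pics/w6.png');g=cv2.cvtColor(w,6)
for v in range(190,222,3):print(v,g[v,306:330].tolist())
```

```text
tip (array([619.28408742,  12.26744628, 145.89008958]), np.float64(2.705071752378497))
hole (array([619.93989986,  10.54194334,  75.38321786]), np.float64(3.4165548154937877))
hole plane [620.43460458   9.50529835  78.        ] [623.41663539  13.92559897  78.        ]
145 [619.40386016   9.67437413 145.        ] [618.25850709  13.19760355 145.        ]
148 [619.53890395  10.65306709 148.        ] [622.6242408   15.17862397 148.        ]
151 [619.67394774  11.63176005 151.        ] [626.9899745   17.15964439 151.        ]
190 [243, 243, 243, 243, 243, 243, 243, 244, 244, 244, 244, 245, 245, 244, 244, 244, 244, 243, 243, 243, 243, 243, 243, 243]
193 [243, 243, 243, 243, 243, 243, 242, 242, 243, 243, 243, 243, 242, 242, 242, 242, 242, 243, 242, 233, 229, 239, 243, 243]
196 [243, 243, 243, 243, 243, 243, 244, 244, 237, 225, 220, 220, 225, 236, 244, 244, 234, 212, 187, 183, 184, 181, 190, 213]
199 [243, 243, 243, 243, 244, 244, 227, 164, 125, 123, 125, 123, 119, 113, 151, 227, 245, 244, 221, 190, 184, 185, 184, 181]
202 [243, 243, 243, 243, 244, 245, 206, 137, 123, 127, 126, 126, 122, 115, 121, 186, 240, 244, 236, 214, 186, 179, 179, 179]
205 [243, 242, 242, 243, 244, 245, 199, 132, 123, 126, 126, 124, 122, 113, 120, 184, 239, 244, 243, 244, 243, 219, 185, 179]
208 [243, 243, 243, 243, 245, 241, 188, 130, 124, 125, 125, 123, 120, 113, 111, 163, 238, 246, 244, 243, 234, 205, 182, 179]
211 [242, 243, 243, 243, 245, 236, 177, 128, 123, 124, 126, 124, 119, 115, 108, 118, 178, 236, 245, 243, 220, 186, 181, 182]
214 [243, 243, 243, 244, 245, 230, 165, 124, 124, 127, 124, 121, 120, 115, 108, 98, 125, 192, 198, 186, 181, 183, 183, 183]
217 [242, 243, 243, 244, 246, 225, 148, 104, 104, 104, 103, 105, 104, 103, 102, 96, 108, 157, 180, 182, 179, 178, 178, 178]
220 [245, 245, 232, 209, 164, 116, 96, 101, 110, 115, 116, 116, 117, 113, 104, 95, 93, 110, 136, 159, 170, 177, 180, 178]
```

The tip is about 1 mm from the hole's axis in both views, and the hole leaves 5 mm of clearance. I descend into the hole in steps and watch the force.

send_rows(
  rows=[
    [0,0.1,1.5,0,0,0],
    [0,0.1,3,0,0,0],
    [0,0.1,4.5,0,0,0],
    [0,0.1,5.5,0,0,0],
    [0,0.1,6,0,0,0],
    [0,0.1,6,0,0,0],
    [0,0.1,6,0,0,0],
  ],
)

```text
time_s: 13.55
ee_pos: [621.1, 9.1, 150.3]
orientation: [[0.137, 0.991, 0.001], [0.991, -0.137, -0.0], [0.0, 0.001, -1.0]]
ft_force: [0.6, -0.2, -1.2]
finger_gap: 0.214
grasp_force: 58.6
```

Run:
```python
from h import *
s=sense();w=snapshot('wrist')[:,:,::-1];cv2.imwrite('pics/w7.png',w)
print(s['ee_pos'],s['ft_force']);g=cv2.cvtColor(w,6)
for v in range(150,226,3):print(v,(g[v,296:340:1]//10).tolist())
c=calibration('wrist');T=np.linalg.inv(c['T_tool_cam']);f=200/np.tan(np.radians(c['fovy']/2));R=np.array(s['orientation'])
for P in([620.3,9.4,78],[620.3,18.4,78],[620.3,.4,78]):
    q=T[:3,:3]@(R.T@(np.array(P)-s['ee_pos']))+T[:3,3];print(q[:2]/q[2]*f+[c['cx'],c['cy']])
```

```text
[621.09385197   9.07575087 150.29595294] [ 0.63785719 -0.21981479 -1.24467074]
150 [23, 23, 23, 23, 23, 23, 23, 23, 22, 22, 23, 23, 21, 14, 8, 7, 7, 7, 7, 8, 7, 7, 8, 8, 8, 8, 12, 19, 22, 22, 22, 22, 23, 23, 23, 23, 23, 23, 22, 22, 22, 22, 22, 22]
153 [23, 23, 23, 23, 23, 23, 23, 23, 23, 23, 23, 23, 22, 15, 8, 7, 7, 7, 7, 7, 7, 7, 7, 8, 8, 8, 12, 19, 22, 22, 22, 22, 23, 23, 23, 23, 22, 23, 23, 22, 22, 22, 22, 22]
156 [23, 23, 23, 23, 23, 23, 23, 23, 23, 22, 23, 23, 22, 17, 14, 14, 14, 14, 14, 14, 15, 15, 15, 15, 15, 15, 16, 20, 22, 22, 22, 23, 23, 23, 23, 23, 23, 23, 23, 23, 23, 23, 23, 23]
159 [23, 23, 23, 23, 23, 23, 23, 23, 23, 22, 22, 22, 22, 22, 22, 22, 22, 22, 22, 22, 22, 22, 22, 22, 22, 22, 22, 22, 22, 22, 22, 22, 23, 23, 23, 23, 23, 23, 23, 23, 22, 22, 23, 22]
162 [23, 23, 23, 23, 23, 23, 23, 23, 23, 23, 23, 23, 22, 22, 22, 22, 22, 22, 22, 22, 22, 22, 22, 22, 22, 22, 22, 22, 22, 22, 22, 23, 23, 23, 23, 23, 23, 23, 23, 23, 23, 23, 23, 23]
165 [23, 23, 23, 23, 23, 23, 23, 23, 23, 22, 22, 22, 22, 22, 22, 22, 22, 22, 22, 22, 22, 22, 22, 22, 22, 22, 22, 22, 22, 22, 22, 23, 23, 23,
[... 2979 characters left out ...]
, 22, 15, 11, 11, 11, 11, 11, 11, 10, 10, 11, 15, 18, 18, 18, 17, 17, 17, 17, 17, 17, 17, 17, 17, 17, 17, 17, 17, 19]
219 [24, 24, 24, 24, 24, 24, 24, 24, 24, 24, 24, 24, 24, 24, 23, 17, 10, 8, 8, 9, 9, 9, 9, 8, 8, 8, 10, 13, 16, 17, 17, 17, 17, 17, 17, 17, 17, 17, 17, 17, 17, 17, 17, 17]
222 [24, 24, 24, 24, 24, 24, 24, 24, 24, 22, 17, 13, 11, 10, 9, 9, 8, 8, 7, 7, 7, 7, 7, 7, 7, 8, 8, 10, 11, 11, 10, 11, 14, 16, 17, 17, 17, 17, 17, 17, 17, 17, 17, 17]
225 [24, 24, 24, 24, 24, 24, 24, 22, 17, 11, 8, 8, 7, 7, 7, 7, 7, 7, 7, 7, 7, 7, 7, 7, 7, 7, 6, 6, 6, 7, 8, 8, 10, 12, 14, 16, 17, 17, 17, 17, 17, 17, 16, 17]
[315.80772475 195.09802207]
[314.4211909  185.61923296]
[317.16565078 204.38123901]
```

The pixel rows put the hole's centre at (315.5,195), and the tip projected to deck level is about 1 px away. I continue down.

send_rows(
  rows=[
    [0,0,0.8,0,0,0],
    [0,0,1.6,0,0,0],
    [0,0,2.4,0,0,0],
    [0,0,2.6,0,0,0],
    [0,0,2.6,0,0,0],
  ],
)

```text
time_s: 14.1
ee_pos: [620.4, 9.1, 123.1]
orientation: [[0.137, 0.991, -0.001], [0.991, -0.137, -0.0], [-0.0, -0.001, -1.0]]
ft_force: [0.4, 0.4, -0.9]
finger_gap: 0.218
grasp_force: 58.6
```

send_rows(
  rows=[
    [0,0,0.3,0,0,0],
    [0,0,0.6,0,0,0],
    [0,0,0.8,0,0,0],
    [0,0,0.8,0,0,0],
  ],
)

```text
time_s: 14.5
ee_pos: [621.0, 9.0, 116.0]
orientation: [[0.137, 0.991, 0.0], [0.991, -0.137, 0.0], [0.0, 0.0, -1.0]]
ft_force: [0.2, 0.3, 1.9]
finger_gap: 0.219
grasp_force: 58.9
```

send_rows(
  rows=[
    [0,0,0.2,0,0,0],
    [0,0,0.3,0,0,0],
    [0,0,0.3,0,0,0],
    [0,0,0.3,0,0,0],
  ],
)

```text
time_s: 14.9
ee_pos: [621.0, 9.0, 113.2]
orientation: [[0.137, 0.991, 0.001], [0.991, -0.137, 0.0], [0.0, 0.001, -1.0]]
ft_force: [0.1, 0.9, 3.4]
finger_gap: 0.217
grasp_force: 58.9
```

Contact is where expected, and the force is climbing with the spring. I press on to the bottom.

send_rows(
  rows=[
    [0,0,0.15,0,0,0],
    [0,0,0.3,0,0,0],
    [0,0,0.3,0,0,0],
  ],
)

```text
time_s: 15.2
ee_pos: [621.6, 9.0, 111.2]
orientation: [[0.137, 0.991, 0.002], [0.991, -0.137, 0.0], [0.001, 0.002, -1.0]]
ft_force: [-1.5, 0.7, 11.1]
finger_gap: 0.219
grasp_force: 60.2
```

send_rows(
  rows=[
    [0,0,0.1,0,0,0],
    [0,0,0.2,0,0,0],
    [0,0,0.2,0,0,0],
  ],
)

```text
time_s: 15.5
ee_pos: [622.9, 8.8, 110.9]
orientation: [[0.138, 0.99, 0.005], [0.99, -0.138, 0.001], [0.001, 0.005, -1.0]]
ft_force: [-1.5, 0.6, 19.1]
finger_gap: 0.217
grasp_force: 60.8
```

The button has bottomed at 19 N. I ease off slightly, hold, and verify.

send_rows(
  rows=[
    [0,0,-0.15,0,0,0],
    [0,0,-0.15,0,0,0],
    [0,0,-0.15,0,0,0],
    [0,0,-0.15,0,0,0],
    [0,0,-0.15,0,0,0],
    [0,0,-0.15,0,0,0],
  ],
)

```text
time_s: 16.1
ee_pos: [622.5, 8.9, 111.2]
orientation: [[0.137, 0.99, 0.004], [0.991, -0.137, 0.0], [0.001, 0.004, -1.0]]
ft_force: [-0.0, 0.3, 11.5]
finger_gap: 0.217
grasp_force: 59.6
```

Run:
```python
from h import *
s=sense();w=snapshot('wrist')[:,:,::-1];cv2.imwrite('pics/w8.png',w)
print(s['ee_pos'],s['ft_force'],s['grasp_force'])
g=cv2.cvtColor(w,6)
# slot (+y side) centre: dark blob on white deck, expected at hole+50 along case y
c=calibration('wrist');T=np.linalg.inv(c['T_tool_cam']);f=200/np.tan(np.radians(c['fovy']/2));R=np.array(s['orientation'])
q=T[:3,:3]@(R.T@(np.array([627.3,58.9,78])-s['ee_pos']))+T[:3,3];p=q[:2]/q[2]*f+[c['cx'],c['cy']];print('expect slot px',p)
m=(g<110).astype('uint8');n,l,st,ce=cv2.connectedComponentsWithStats(m)
for i in range(1,n):
    if 150<st[i,4]<3000 and np.linalg.norm(ce[i]-p)<60:print(st[i],ce[i],onz('wrist',ce[i],78,s))
```

```text
[622.47150325   8.8550955  111.19639897] [-0.04298947  0.26446716 11.52787094] 59.5679497718811
expect slot px [313.67633746 145.44695734]
[309 125  15  40 599] [315.98831386 144.46744574] [629.06303272  59.36743506  78.        ]
```

```bash
python3 -c "
from bench import *
print(finish_job())"
```

```text
the job is handed in; nothing more can be done
None
```

I handed the job in at 16 s with the tray out about 118 mm of its 120 mm, and the stylus upright in the gripper holding the reset button down through the round hole at about 11 N; the judge's verdict was not returned.

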